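Build up a belt guide roller on its stub axle

TASK

Build up the belt guide roller on the bracket's upright stub axle: first the bronze thrust washer, then the sound black nylon bearing with its flange down, then the short steel roller over the bearing, and last the aluminium end plug, spigot down, into the top of the roller. Every part must sit fully home and level on the one below it, and be let go. Leave the cracked bearing where it lies.

Things in the scene. Friction and masses are not known exactly. Their poses are not given: they have to be found in the camera images.
- bracket: Fixed bracket: dark steel plate 110 x 100 x 15 mm, grey foot 90 x 80 mm on it (top at 25 mm, bolt heads to 33 mm), round steel shoulder 44 mm across (flat top 37 mm above the bench), from it an upright stub axle 20 mm in diameter, tapered above 87 mm, tip at 95 mm. Origin on the axle's axis at bench level, z up. The green socket tray, 45 mm high, stands beside it.
- washer: Dull bronze thrust washer: flat ring 56 mm across, 8 mm thick, 26 mm hole, up to 0.17 kg. Stands upright, right way up, 25 mm clear all round; z up its axis, origin at the centre of its underside. Seats flat on the bracket's shoulder (underside then 37 mm above the bench).
- bearing: Sound black nylon bearing, whole all round: flange 50 mm across and 6 mm thick at the bottom, then a sleeve 36 mm across (top edge chamfered); 30 mm high in all, 24 mm hole, up to 0.07 kg. Stands upright, right way up, 25 mm clear all round; z up its axis, origin at the centre of its underside. Seats on the washer (underside then 45 mm above the bench).
- roller: Short grey steel roller: plain open tube, 58 mm outside, 42 mm inside, 40 mm high, up to 0.5 kg. Stands upright, right way up, 25 mm clear all round; z up its axis, origin at the centre of its underside. Goes over the bearing's sleeve and seats on its flange (underside then 51 mm, top 91 mm above the bench).
- plug: Aluminium end plug: spigot 36 mm across, 10 mm long below; rim 62 mm across, 10 mm thick above it; 28 mm hole right through; up to 0.17 kg. Stands upright, right way up, 25 mm clear all round; z up its axis, origin at the centre of its underside. Stands on its spigot. The spigot goes into the roller until the rim rests on the roller's end (spigot's underside then 81 mm above the bench).
- cracked_bearing: Cracked black nylon bearing: shaped as the sound one, but broken through on one side, a sixth of flange and sleeve missing (gap about 20 mm). Not to be used. Stands upright, right way up, 25 mm clear all round; z up its axis, origin at the centre of its underside. 

How it is judged:
By the outcome, as a careful person would: the job done as asked, in the order asked, and still so for the second after the job is handed in, with the robot touching nothing.
It also fails if it takes over 102 s, if anything falls off the work surface, if the arm or the gripper's body presses on something with over 40 N, if the wrist force passes 120 N, or if a joint passes its speed limit or range.

ROBOT

A 6-joint arm with a two-finger parallel gripper is mounted at the origin on the work surface. World frame = base frame: x ahead of the robot, y to its left, z up, the work surface at z = 0. Lengths are in mm, angles in degrees, forces in N, time in s.
With the tool pointing down it reaches from about 350 to 850 mm from the base axis. Payload 8.1 kg.
Tool frame: the origin (TCP) lies midway between the tips of the shut fingers; the grasp point (between the pads) lies 19 mm behind it; z points along the fingers, y is the line along which they close (so a half turn about z gives the same grasp; the last joint's range is limited). The gripper opens to 85 mm and grips with 20 to 120 N. Pads are 22 mm wide; open, the fingers measure 114 mm over their backs; the gripper's body (76 mm by 85 mm) begins 54 mm behind the grasp point. The pads swing forward as they close: fully open they stand 13 mm farther back than shut.
Start: joints at [62.945, 7.471, 85.268, -0, 87.261, -4.893], TCP at [226.315, 555.686, 231.292] pointing down, gripper open.
Joint ranges: [-169.43, 169.43], [-51.17, 129.36], [1.28, 143.12], [-76.62, 256.62], [0, 156.53], [-152.29, 152.29]. Speed limits (degrees/s): [136.94, 136.94, 159.86, 180, 180, 180].

INTERFACE

Orientations are given as [roll, pitch, yaw] about the fixed x, y, z axes, in that order (R = Rz(yaw) Ry(pitch) Rx(roll)).
In Python, from bench import r, optics, workorder gives the robot as it stands.
- The arm moves only by the shell command python3 -m handwheel 'ROWS' [FORCE]. ROWS is rows parted by semicolons, their numbers by spaces, 1 to 8 of them, each of 7 numbers: a rotation vector rx, ry, rz in degrees, then dx, dy, dz in mm, then the finger opening in mm; each row is the pose to reach, as a shift and turn from the pose commanded when the command began, along the tool's axes at that moment; what a row does not reach only later rows make up. A row lasts 1/8 s, in which the tool goes at most 62.5 mm and 10.7 degrees, less where a joint would pass 70% of its speed; a pose out of reach is approached as far as the arm can. The fingers move at their own pace and stop on an object; FORCE is the grip in N (left out, the last holds). Time passes only in rows, so rows that do not move let the fingers close. It prints the time, the measured TCP pose, the force, the opening and the grip force at its end.
- r.sense(): the state, without advancing time (a new reading comes with each control period).
- optics.snapshot(name): name is "side" or "top" or "wrist"; returns a dict with "pixels" (384x512x3 uint8, blue, green, red), "fx", "fy", "cx", "cy" (pixels), "pose" (4x4, takes a point from camera to world coordinates). Camera axes: x right, y up, looking along -z (the intrinsics and any distortion apply to the point x, -y, -z); pixel columns grow to the right and rows downward; lengths in mm; the calibration is good to about 2 mm. The wrist camera is an equidistant fisheye: a pixel r from the principal point sees the ray r / f radians off the axis. A picture is of the moment at which its call begins. There is no depth.
- workorder.hand_in(): hands the job in; it is judged then, once.
The state is a dict: "time": time; "joint_pos": joint angles; "qd": joint speeds; "joint_efforts": joint torques, N m; "tool_pos": TCP position; "tcp_rot": TCP orientation; "ft_force": force on the tool from outside, world axes, zero at the start; "wrist_torque": the same for the moment, N m; "finger_gap": finger opening in mm; "grip_force": force on a finger pad.
Only numpy, scipy, OpenCV 4.12 (cv2) and the standard library are available. Lean on these libraries where they do the work, as an engineer would, in place of code of your own. Each camera call takes 0.05 s, during which the arm holds its last target. There are 200 camera calls.

## Working session

There is one attempt and no reset: what is moved stays moved. The work goes in short steps, Python scripts to look and compute and a shell command to move; the robot and the scene stay as the last step left them, time stands still between calls to the robot, and variables do not carry over. Pictures are saved under pics/ and viewed, at most 14 in all, crops included, and the job is handed in when it is done.

```bash
ls; mkdir -p pics; python3 - <<'E'
from bench import r, optics
import cv2, numpy as np
s=r.sense(); print({k:np.round(v,2) for k,v in s.items()})
for n in ("side","top","wrist"):
    d=optics.snapshot(n); cv2.imwrite(f"pics/{n}0.png",d["pixels"]); print(n,{k:v for k,v in d.items() if k!="pixels"})
E
```

```text
pics
{'time': np.float64(0.0), 'joint_pos': array([62.94,  7.52, 85.33,  0.  , 87.26, -4.89]), 'qd': array([0.03, 0.02, 0.12, 0.01, 0.01, 0.1 ]), 'joint_efforts': array([-0.000e+00, -5.694e+01, -5.005e+01, -0.000e+00,  2.000e-02,
        0.000e+00]), 'tool_pos': array([226.07, 555.2 , 230.24]), 'tcp_rot': array([-1.7990e+02, -1.0000e-02,  1.5784e+02]), 'ft_force': array([-0.78,  0.78, -0.96]), 'wrist_torque': array([-0.01,  0.03, -0.05]), 'grip_force': np.float64(0.0), 'finger_gap': np.float64(85.6)}
side {'fx': 446.33708865268414, 'fy': 446.33708865268414, 'cx': 251.4891747379093, 'cy': 192.09393955790154, 'pose': array([[ 9.79211623e-01,  1.46939824e-01, -1.39833062e-01,
         3.39470123e+02],
       [-2.02517280e-01,  7.47165576e-01, -6.33032664e-01,
        -7.84117102e+02],
       [ 1.14607415e-02,  6.48191554e-01,  7.61391070e-01,
         9.92618604e+02],
       [ 0.00000000e+00,  0.00000000e+00,  0.00000000e+00,
         1.00000000e+00]])}
top {'fx': 364.54010332272094, 'fy': 364.54010332272094, 'cx': 256.2798236479337, 'cy': 186.16647381685647, 'pose': array([[-1.39229421e-02,  9.88403550e-01, -1.51210363e-01,
         3.67207597e+02],
       [-9.99892338e-01, -1.44633401e-02, -2.47452319e-03,
        -1.08901449e+01],
       [-4.63283441e-03,  1.51159631e-01,  9.88498509e-01,
         9.47630193e+02],
       [ 0.00000000e+00,  0.00000000e+00,  0.00000000e+00,
         1.00000000e+00]])}
wrist {'fx': 297.3186396354542, 'fy': 297.3186396354542, 'cx': 253.1305118745518, 'cy': 194.06960443344948, 'pose': array([[ 3.77649802e-01, -8.86177253e-01, -2.68459501e-01,
         1.58082699e+02],
       [ 9.25946865e-01,  3.60883342e-01,  1.11290684e-01,
         5.82553972e+02],
       [-1.74071123e-03, -2.90608138e-01,  9.56840572e-01,
         3.73824788e+02],
       [ 0.00000000e+00,  0.00000000e+00,  0.00000000e+00,
         1.00000000e+00]])}
```

View pics/side0.png

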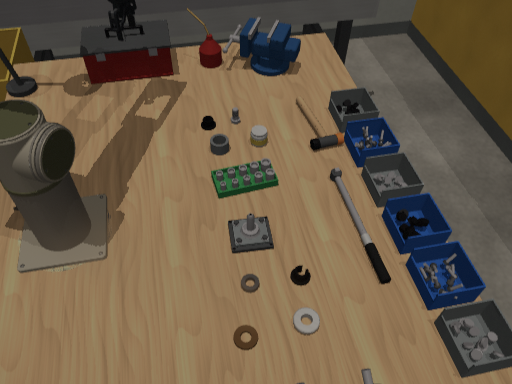

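View pics/top0.png

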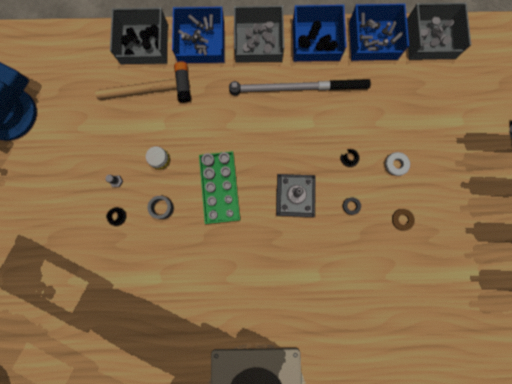

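The side view shows the sound bearing at about (208,123), the roller at (219,144) and the bracket at (250,232). The cracked bearing is at (300,275), the plug at (306,320) and the washer at (246,337). Next I triangulate these and look closer.

```bash
cat > h.py <<'E'
import numpy as np, cv2
from bench import r, optics
def ray(d,u,v,fish=False):
    a=np.array([(u-d["cx"])/d["fx"],(v-d["cy"])/d["fy"]])
    if fish:
        t=np.linalg.norm(a); s=np.sin(t)/t if t>1e-9 else 1
        c=np.array([a[0]*s,a[1]*s,np.cos(t)])
    else: c=np.array([a[0],a[1],1.])
    c=c*[1,-1,-1]; P=d["pose"]
    w=P[:3,:3]@c; return P[:3,3],w/np.linalg.norm(w)
def plane(d,u,v,z,fish=False):
    o,w=ray(d,u,v,fish); return o+w*(z-o[2])/w[2]
def proj(d,p,fish=False):
    P=d["pose"]; c=P[:3,:3].T@(np.asarray(p,float)-P[:3,3])*[1,-1,-1]
    if fish:
        n=np.hypot(c[0],c[1]); t=np.arctan2(n,c[2]); a=c[:2]/max(n,1e-9)*t
    else: a=c[:2]/c[2]
    return np.array([d["cx"]+d["fx"]*a[0],d["cy"]+d["fy"]*a[1]])
def tri(rays):
    A=np.zeros((3,3));b=np.zeros(3)
    for o,w in rays:
        M=np.eye(3)-np.outer(w,w);A+=M;b+=M@o
    p=np.linalg.solve(A,b)
    return p,[round(float(np.linalg.norm((np.eye(3)-np.outer(w,w))@(p-o))),1) for o,w in rays]
def totool(p):
    """world point -> tool axes shift from the measured TCP"""
    from scipy.spatial.transform import Rotation as R
    s=r.sense(); return R.from_euler("xyz",s["tcp_rot"],degrees=True).inv().apply(np.asarray(p)-s["tool_pos"])
E
python3 - <<'E'
from h import *
D={n:optics.snapshot(n) for n in("side","top")}
pts=dict(washer=((246,337),(403,219)),bearing=((208,123),(116,216)),roller=((219,144),(160,207)),plug=((306,320),(397,163)),cracked=((300,275),(349,157)),axletip=((251,215),(297,191)),greyring=((250,283),(351,205)),jar=((259,135),(156,157)))
for k,(a,b) in pts.items():
    p,e=tri([ray(D["side"],*a),ray(D["top"],*b)]); print(k,p.round(),e,"reach",np.hypot(*p[:2]).round())
S=D["side"]["pixels"];T=D["top"]["pixels"]
z=lambda I,x,y,w,h,f:cv2.resize(I[y:y+h,x:x+w],None,fx=f,fy=f,interpolation=cv2.INTER_CUBIC)
m=np.vstack([np.hstack([z(S,190,100,100,70,4),z(S,225,265,100,70,4)*1]),np.hstack([z(S,220,195,100,70,4),z(S,225,300,100,70,4)])])
cv2.imwrite("pics/m1.png",m)
E
```

```text
washer [ 421. -385.    5.] [0.2, 0.2] reach 570.0
bearing [438. 352.  13.] [0.4, 0.4] reach 562.0
roller [458. 238.  21.] [0.4, 0.4] reach 516.0
plug [ 565. -376.   15.] [0.7, 0.7] reach 679.0
cracked [ 585. -255.    6.] [0.4, 0.4] reach 638.0
axletip [ 488. -106.   86.] [1.6, 1.6] reach 499.0
greyring [ 458. -253.    7.] [0.6, 0.6] reach 523.0
jar [589. 251.  25.] [0.3, 0.3] reach 640.0
```

View pics/m1.png

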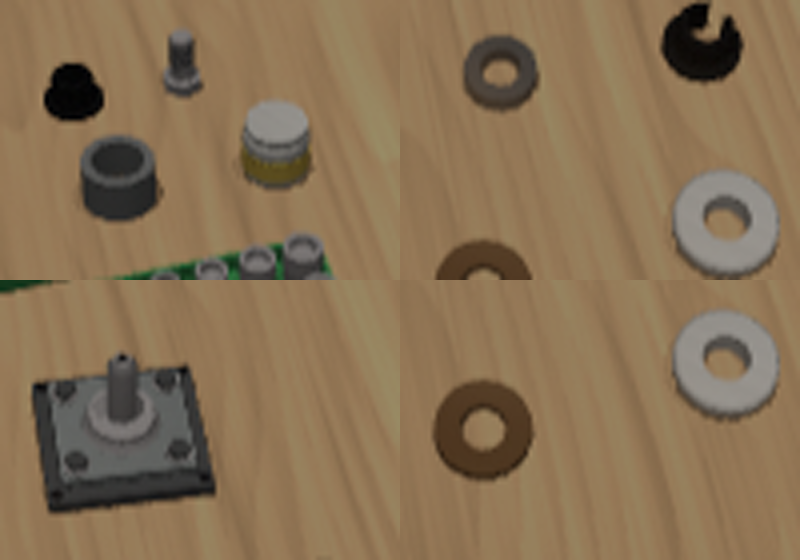

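View pics/wrist0.png

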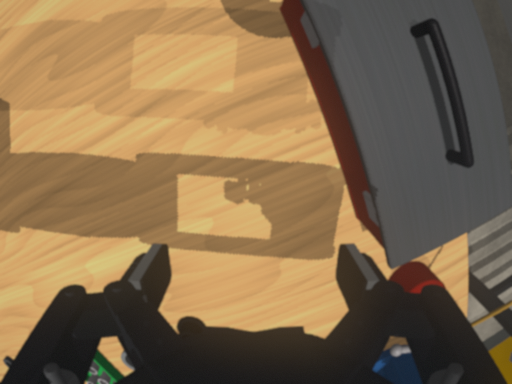

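The crops confirm which part is which: the sound bearing is whole and sits far left, the cracked one shows its gap, the washer is brown and the plug is pale. The wrist view shows only the bench edge and the toolbox. I'll move toward the washer, turning the tool to yaw 90 so that tool x is world y and tool y is world x.

```bash
python3 -m handwheel '0 0 67.84 -407 -326 0 85;0 0 67.84 -407 -326 0 85;0 0 67.84 -407 -326 0 85;0 0 67.84 -407 -326 0 85;0 0 67.84 -407 -326 0 85;0 0 67.84 -407 -326 0 85;0 0 67.84 -407 -326 0 85;0 0 67.84 -407 -326 0 85'; python3 -c "
from h import *; print(r.sense()['tcp_rot'],r.sense()['time'],totool([421,-385,130]))"
```

```text
time: 1.25
tool_pos: [470.5, 117.1, 231.5]
tcp_rot: [180.0, -0.0, 89.9]
ft_force: [0.1, 0.9, -0.6]
finger_gap: 85.0
grip_force: 0.0
[ 1.79951353e+02 -1.47192227e-02  8.99441622e+01] 1.25 [-502.16726545  -49.12508527  101.37218479]
```

```bash
cat > snap.py <<'E'
import sys,pickle
from h import *
for n in sys.argv[1:]:
    d=optics.snapshot("wrist"); s=r.sense(); cv2.imwrite(f"pics/{n}.png",d["pixels"]); d["tcp"]=s["tool_pos"]
    pickle.dump(d,open(n+".pkl","wb"))
E
python3 -m handwheel '0 0 0 -167 18 0 85;0 0 0 -167 18 0 85;0 0 0 -167 18 0 85;0 0 0 -167 18 0 85;0 0 0 -167 18 0 85'; python3 snap.py b1
python3 -m handwheel '0 0 0 -100 0 0 85;0 0 0 -100 0 0 85;0 0 0 -100 0 0 85'; python3 snap.py b2
python3 -m handwheel '0 0 0 -180 -67 70 85;0 0 0 -180 -67 70 85;0 0 0 -180 -67 70 85;0 0 0 -180 -67 70 85;0 0 0 -180 -67 70 85'; python3 snap.py w1
python3 -m handwheel '0 0 0 -60 0 0 85;0 0 0 -60 0 0 85'; python3 snap.py w2
python3 -c "
import cv2,numpy as np
m=np.vstack([np.hstack([cv2.imread(f'pics/{n}.png')[:300:,56:456] for n in p]) for p in (('b1','b2'),('w1','w2'))]); cv2.imwrite('pics/m2.png',m)"
```

```text
time: 1.88
tool_pos: [487.7, -47.7, 231.2]
tcp_rot: [-180.0, -0.0, 90.0]
ft_force: [-0.7, 0.9, 1.3]
finger_gap: 84.9
grip_force: 0.0
time: 2.3
tool_pos: [487.9, -148.7, 231.2]
tcp_rot: [-180.0, 0.0, 89.9]
ft_force: [0.4, -0.2, 0.2]
finger_gap: 85.4
grip_force: 0.0
time: 2.98
tool_pos: [421.1, -327.0, 160.9]
tcp_rot: [-180.0, -0.1, 90.0]
ft_force: [-0.2, -0.2, 0.9]
finger_gap: 85.0
grip_force: 0.0
time: 3.28
tool_pos: [422.1, -388.9, 161.9]
tcp_rot: [180.0, 0.1, 90.0]
ft_force: [-0.6, 0.6, 0.0]
finger_gap: 84.6
grip_force: 0.0
```

View pics/m2.png

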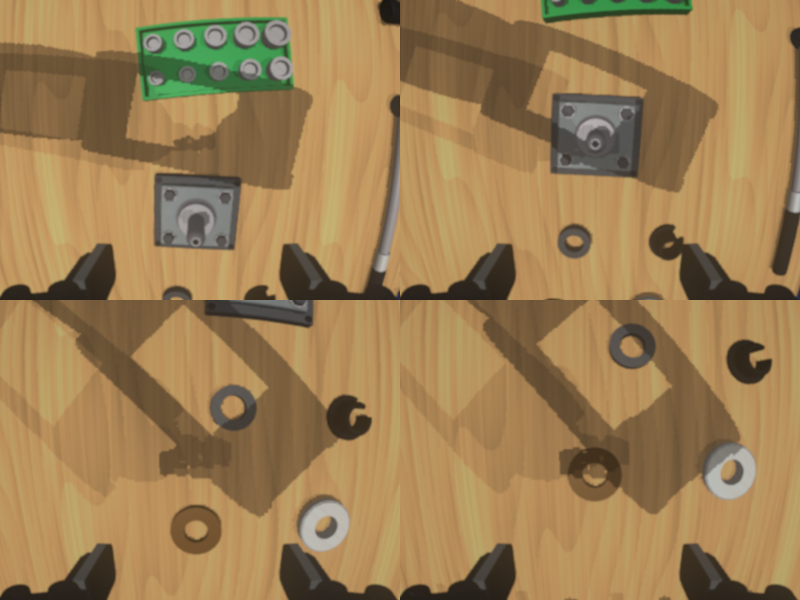

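The top crops (b1, b2) show the axle tip at full-frame pixels about (252,241) and (252,142). The bottom crops (w1, w2) show the washer at about (252,230) and (250,172). Now I refine those.

```bash
python3 - <<'E'
from h import *
import pickle
d={n:pickle.load(open(n+".pkl","rb")) for n in("b1","b2","w1","w2")}
z=lambda n,x,y:cv2.resize(d[n]["pixels"][y:y+60,x:x+80],None,fx=5,fy=5,interpolation=cv2.INTER_NEAREST)
cv2.imwrite("pics/m3.png",np.vstack([np.hstack([z("b1",212,195),z("b2",212,115)]),np.hstack([z("w1",212,200),z("w2",212,142)])]))
p,e=tri([ray(d["b1"],252,241,1),ray(d["b2"],252,142,1)]);print("axle",p,e)
p,e=tri([ray(d["w1"],252,230,1),ray(d["w2"],250,172,1)]);print("washer",p,e)
def blob(n,mask,x,y):
    c,_=cv2.findContours(mask.astype(np.uint8),cv2.RETR_EXTERNAL,cv2.CHAIN_APPROX_NONE)
    c=min((k for k in c if cv2.contourArea(k)>200),key=lambda k:np.hypot(*(k.reshape(-1,2).mean(0)-[x,y])))
    return cv2.fitEllipse(cv2.convexHull(c)),cv2.contourArea(c)
for n,x,y in(("w1",252,230),("w2",250,172)):
    hsv=cv2.cvtColor(d[n]["pixels"],cv2.COLOR_BGR2HSV); print(hsv[y,x-18],hsv[y,x+18],hsv[y,x],hsv[y,x-50])
pl=[blob(n,cv2.cvtColor(d[n]["pixels"],cv2.COLOR_BGR2HSV)[...,1]<60,x,y) for n,x,y in(("w1",380,225),("w2",385,171))]
print(pl); print("plug",tri([ray(d[n],*b[0][0],1) for n,b in zip(("w1","w2"),pl)]))
E
```

```text
axle [ 487.11343643 -108.7340782    98.38961697] [0.2, 0.2]
washer [ 419.91029492 -380.70745452   16.42270199] [0.3, 0.3]
[ 16 146 117] [ 16 149 115] [ 18 124 189] [ 16 131 191]
[ 15 145  79] [ 15 139  77] [ 16 129 127] [ 16 130 163]
[(((379.6409912109375, 224.70556640625), (47.86043930053711, 54.47011184692383), 37.330894470214844), 1987.5), (((385.0059509277344, 170.49484252929688), (52.33348083496094, 57.13569641113281), 15.19731616973877), 2288.5)]
plug (array([ 564.28549631, -378.09499419,   13.78041082]), [0.0, 0.0])
```

View pics/m3.png

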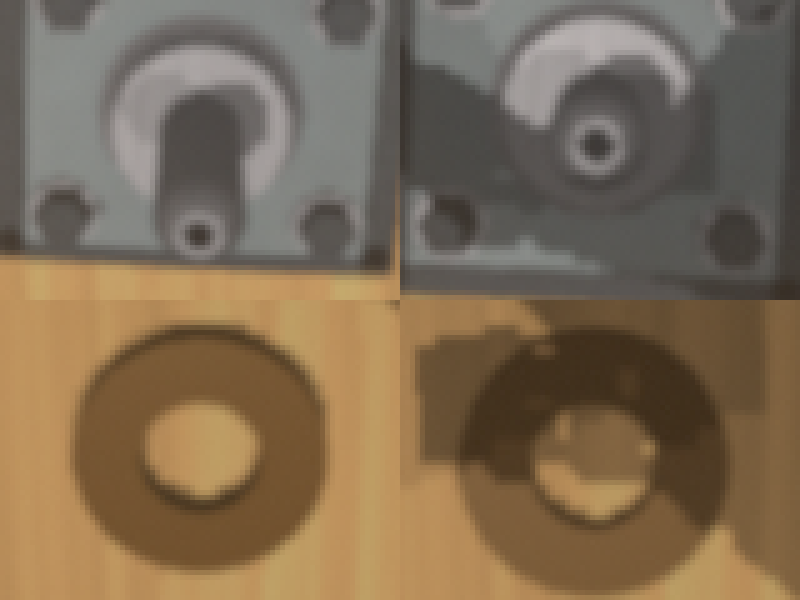

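```bash
python3 - <<'E'
from h import *
import pickle
d={n:pickle.load(open(n+".pkl","rb")) for n in("b1","b2","w1","w2")}
print("axle",tri([ray(d["b1"],251.9,242.2,1),ray(d["b2"],251.5,144.3,1)]),plane(d["b1"],251.9,242.2,95,1),plane(d["b2"],251.5,144.3,95,1))
print("washer",tri([ray(d["w1"],252.3,231,1),ray(d["w2"],251.2,174.9,1)]),plane(d["w1"],252.3,231,8,1),plane(d["w2"],251.2,174.9,8,1))
for n in d: print(n,d[n]["tcp"],d[n]["pose"][:3,3]-d[n]["tcp"])
E
```

```text
axle (array([ 486.81254422, -111.18419355,   96.21156733]), [0.0, 0.0]) [ 486.77992526 -111.77905241   95.        ] [ 486.83165682 -111.33989423   95.        ]
washer (array([ 420.61972776, -385.76223631,    7.62284402]), [0.1, 0.1]) [ 420.51297537 -385.59621775    8.        ] [ 420.73011865 -385.67197732    8.        ]
b1 [487.68587153 -47.14829983 231.2030945 ] [  0.59082539  72.66936264 143.49127949]
b2 [ 487.90434732 -147.45445219  231.17975936] [  0.54846637  72.06895329 143.50173606]
w1 [ 421.7031589  -326.55009683  161.56635448] [-6.56298127e-02  7.26131041e+01  1.42922343e+02]
w2 [ 422.17672559 -387.50978248  161.91459848] [  0.29242504  71.9783917  143.38319795]
```

```bash
python3 -m handwheel '0 0 0 2 -1 60 70;0 0 0 2 -1 120 70;0 0 0 2 -1 150 70;0 0 0 2 -1 163 70;0 0 0 2 -1 164 70;0 0 0 2 -1 164 70' 40; python3 -m handwheel '0 0 0 0 0 0 50;0 0 0 0 0 0 50;0 0 0 0 0 0 50;0 0 0 0 0 0 50;0 0 0 0 0 0 50'
```

```text
time: 4.08
tool_pos: [421.3, -386.8, -0.6]
tcp_rot: [179.9, 0.1, 90.0]
ft_force: [-0.1, 0.2, 0.2]
finger_gap: 70.0
grip_force: 0.0
time: 4.7
tool_pos: [421.0, -387.2, -0.4]
tcp_rot: [179.9, 0.1, 90.0]
ft_force: [-1.1, 2.1, 8.2]
finger_gap: 53.5
grip_force: 40.8
```

```bash
python3 -m handwheel '0 0 0 0 0 -20 50;0 0 0 0 0 -100 50;0 0 0 0 0 -100 50;0 0 0 0 0 -100 50'; python3 snap.py g1; python3 -c "
import cv2
i=cv2.imread('pics/g1.png')[180:380,90:420]; cv2.imwrite('pics/g1c.png',cv2.resize(i,None,fx=2.4,fy=2.4))"
```

```text
time: 5.2
tool_pos: [421.0, -387.4, 100.2]
tcp_rot: [179.8, 0.2, 90.0]
ft_force: [-0.3, 0.0, -2.0]
finger_gap: 53.4
grip_force: 43.1
```

View pics/g1c.png

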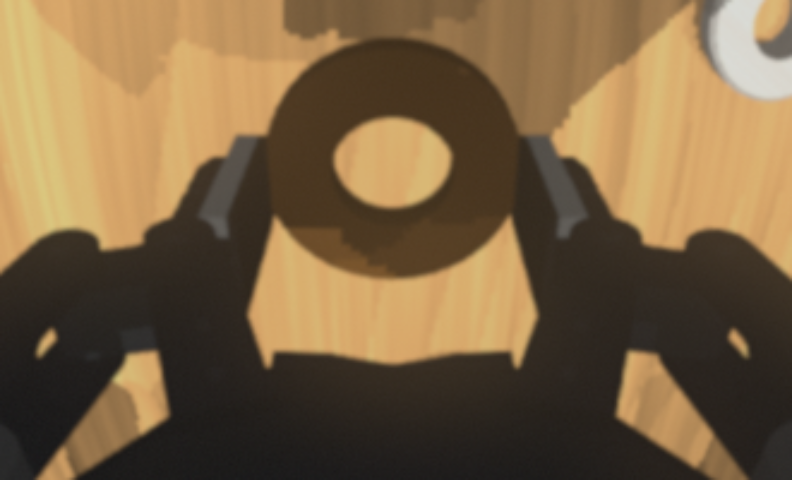

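The washer is held level, with its hole at about (253.8,247.5).

```bash
python3 - <<'E'
from h import *
import pickle
d=pickle.load(open("g1.pkl","rb")); print(d["tcp"],plane(d,253.8,247.3,d["tcp"][2]+8.4,1)-d["tcp"])
print(proj(d,d["tcp"]+[0,0,8.4],1))
E
```

```text
[ 419.93631655 -386.22532895   97.84373407] [1.84627025 1.57958706 8.4       ]
[250.24123404 249.99313752]
```

```bash
python3 -m handwheel '0 0 0 0 0 -25 50;0 0 0 50 15 -25 50;0 0 0 273 65 -25 50;0 0 0 273 65 -25 50;0 0 0 273 65 -25 50;0 0 0 273 65 -25 50;0 0 0 273 65 -25 50;0 0 0 273 65 -25 50'; python3 snap.py g2; python3 -c "
import cv2
i=cv2.imread('pics/g2.png')[180:330,150:360]; cv2.imwrite('pics/g2c.png',cv2.resize(i,None,fx=3.5,fy=3.5))"
```

```text
time: 6.25
tool_pos: [483.7, -113.0, 120.7]
tcp_rot: [-179.8, -0.0, 90.0]
ft_force: [-0.5, -0.7, -1.1]
finger_gap: 53.1
grip_force: 43.1
```

View pics/g2c.png

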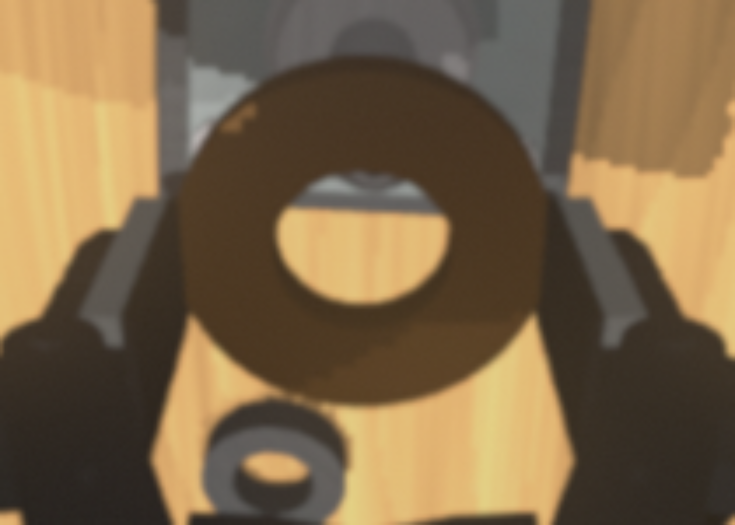

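```bash
python3 - <<'E'
from h import *
import pickle
d=pickle.load(open("g2.pkl","rb")); t=d["tcp"]; print(t)
print("hole",plane(d,253.6,247.5,129,1)); print("tip",plane(d,256.6,231.,95,1), "expected px",proj(d,[486.8,-111.4,95],1))
import numpy as np
print(np.mean([r.sense()["tool_pos"] for _ in range(20)],0))
E
```

```text
[ 483.85880457 -113.58476155  121.01484429]
hole [ 484.42683767 -109.19930476  129.        ]
tip [ 486.24914014 -115.10694396   95.        ] expected px [257.51955093 225.51813401]
[ 483.85880457 -113.58476155  121.01484429]
```

```bash
python3 - <<'E'
from h import *
import pickle
for n,u,v in(("g1",253.8,247.4),("g2",253.6,247.5)):
    d=pickle.load(open(n+".pkl","rb")); c=d["pose"][:3,3]; p=plane(d,u,v,c[2]-135,1)
    print(n,c-d["tcp"],p-c,p, c-[0.3,72.4,143.4], d["pose"][:3,2])
E
```

```text
g1 [  1.07208262  72.60763163 145.56679323] [   0.76197506  -69.96362191 -135.        ] [ 421.77037423 -383.58131923  108.4105273 ] [ 420.70839917 -386.01769732  100.0105273 ] [-0.00310675  0.29433712  0.95569661]
g2 [  0.69694133  73.76594573 143.14189542] [-1.28758738e-01 -6.93000292e+01 -1.35000000e+02] [ 484.42698716 -109.11884501  129.15673971] [ 484.2557459  -112.21881583  120.75673971] [0.00263255 0.29030975 0.95692911]
```

```bash
python3 -m handwheel '0 0 0 -2 2.3 17 50;0 0 0 -2 2.3 17 50;0 0 0 -2 2.3 17 50'; python3 snap.py g3; python3 -c "
import cv2
i=cv2.imread('pics/g3.png')[210:290,200:310]; cv2.imwrite('pics/g3c.png',cv2.resize(i,None,fx=5,fy=5))"
```

```text
time: 6.68
tool_pos: [486.6, -115.4, 104.7]
tcp_rot: [-179.9, -0.0, 89.9]
ft_force: [0.1, 0.0, -1.3]
finger_gap: 53.1
grip_force: 43.1
```

View pics/g3c.png

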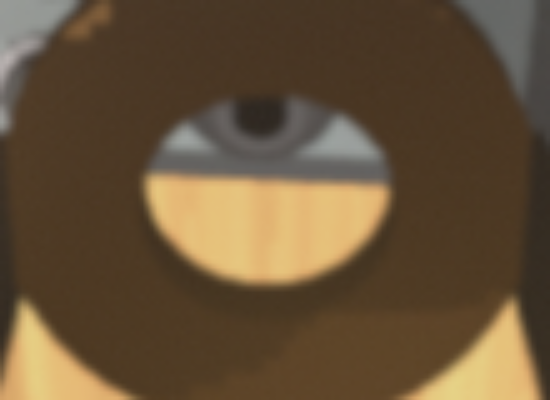

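```bash
python3 - <<'E'
from h import *
import pickle
d=pickle.load(open("g3.pkl","rb")); c=d["pose"][:3,3]; print(c,d["tcp"])
print(plane(d,252.2,232.3,95,1),plane(d,253.4,247.6,c[2]-135,1),plane(d,253.4,247.6,104.7+8.4,1))
E
```

```text
[487.39024101 -42.25097796 248.2268975 ] [ 486.99394657 -115.40249485  105.18253879]
[ 486.59664625 -111.2677612    95.        ] [ 487.27704594 -111.62108613  113.2268975 ] [ 487.27693954 -111.68629275  113.1       ]
```

```bash
python3 -m handwheel '0 0 0 0 -0.5 15 50;0 0 0 0 -0.5 35 50;0 0 0 0 -0.5 55 50;0 0 0 0 -0.5 65 50;0 0 0 0 -0.5 67 50;0 0 0 0 -0.5 67.5 50;0 0 0 0 -0.5 67.5 50'
```

```text
time: 7.6
tool_pos: [487.1, -115.1, 38.4]
tcp_rot: [179.9, 0.0, 90.0]
ft_force: [-0.4, 0.4, -2.1]
finger_gap: 53.4
grip_force: 43.0
```

```bash
python3 -m handwheel '0 0 0 0 0 1 50;0 0 0 0 0 1 50'; python3 -m handwheel '0 0 0 0 0 1 50;0 0 0 0 0 1 50'
```

```text
time: 7.85
tool_pos: [486.9, -115.1, 37.1]
tcp_rot: [180.0, 0.0, 90.0]
ft_force: [0.4, 1.1, -1.3]
finger_gap: 53.3
grip_force: 43.1
time: 8.1
tool_pos: [487.0, -115.1, 36.7]
tcp_rot: [180.0, 0.0, 90.0]
ft_force: [-2.8, 2.1, 6.4]
finger_gap: 53.2
grip_force: 43.9
```

```bash
python3 -m handwheel '0 0 0 0 0 0 72;0 0 0 0 0 0 72;0 0 0 0 0 -60 72;0 0 0 0 0 -120 72;0 0 0 0 0 -155 72;0 0 0 0 0 -155 72;0 0 0 0 0 -155 72'; python3 snap.py p1
python3 -m handwheel '0 0 0 420 -49 0 72;0 0 0 420 -49 0 72;0 0 0 420 -49 0 72;0 0 0 420 -49 0 72;0 0 0 420 -49 0 72;0 0 0 420 -49 0 72;0 0 0 420 -49 0 72;0 0 0 420 -49 0 72';python3 snap.py n1
python3 -m handwheel '0 0 0 50 0 30 72;0 0 0 50 0 30 72;0 0 0 50 0 30 72'; python3 snap.py n2
python3 -c "
import cv2,numpy as np
z=lambda n,x,y,w,h,f:cv2.resize(cv2.imread(f'pics/{n}.png')[y:y+h,x:x+w],None,fx=f,fy=f)
cv2.imwrite('pics/m4.png',np.vstack([np.hstack([z('p1',200,130,100,75,4),np.zeros((300,400,3),np.uint8)]),np.hstack([z('n1',150,80,200,150,2),z('n2',150,80,200,150,2)])]))"
```

```text
time: 8.98
tool_pos: [486.2, -114.9, 189.9]
tcp_rot: [-180.0, -0.0, 90.0]
ft_force: [0.0, 1.2, 0.1]
finger_gap: 72.0
grip_force: 0.0
time: 10.02
tool_pos: [435.6, 307.5, 188.4]
tcp_rot: [-179.8, 0.1, 90.2]
ft_force: [0.2, -0.3, -0.6]
finger_gap: 72.3
grip_force: 0.0
time: 10.45
tool_pos: [437.5, 353.6, 159.7]
tcp_rot: [-179.9, 0.1, 90.0]
ft_force: [0.4, -1.0, 0.7]
finger_gap: 71.8
grip_force: 0.0
```

View pics/m4.png

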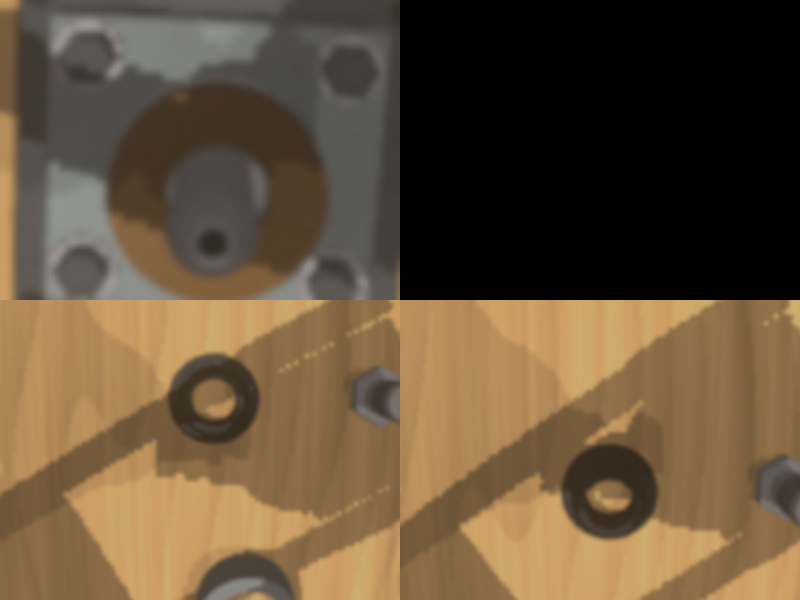

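The p1 crop shows the washer lying flat around the axle on the shoulder. The n1 and n2 crops show the whole bearing near full-frame pixels (256,128) and (254.5,176).

```bash
python3 - <<'E'
from h import *
import pickle
E={}
for n,x,y in(("n1",256,128),("n2",254,176)):
    d=pickle.load(open(n+".pkl","rb")); g=d["pixels"].max(2)
    m=(g<75).astype(np.uint8)
    cs,_=cv2.findContours(m,cv2.RETR_EXTERNAL,cv2.CHAIN_APPROX_NONE)
    c=min((k for k in cs if cv2.contourArea(k)>300),key=lambda k:np.hypot(*(k.reshape(-1,2).mean(0)-[x,y])))
    e=cv2.fitEllipse(cv2.convexHull(c)); print(n,e,plane(d,*e[0],4,1),d["tcp"]); E[n]=ray(d,*e[0],1)
print(tri(E.values()))
d1,d2=[pickle.load(open(n+".pkl","rb")) for n in("n1","n2")]
cv2.imwrite("pics/m5.png",np.hstack([cv2.resize(q["pixels"][y:y+60,x:x+60],None,fx=6,fy=6) for q,x,y in((d1,226,98),(d2,226,147))]))
E
```

```text
n1 ((257.11273193359375, 130.69940185546875), (39.50516128540039, 44.61055374145508), 60.51990509033203) [439.60637872 353.61392972   4.        ] [436.06553682 305.7681666  188.52274555]
n2 ((254.43341064453125, 174.6481475830078), (45.354984283447266, 46.303550720214844), 99.82291412353516) [439.05622932 356.56492736   4.        ] [437.97992674 353.69856616 160.71997286]
(array([439.45508495, 352.04317986, -15.10659782]), [0.3, 0.3])
```

View pics/m5.png

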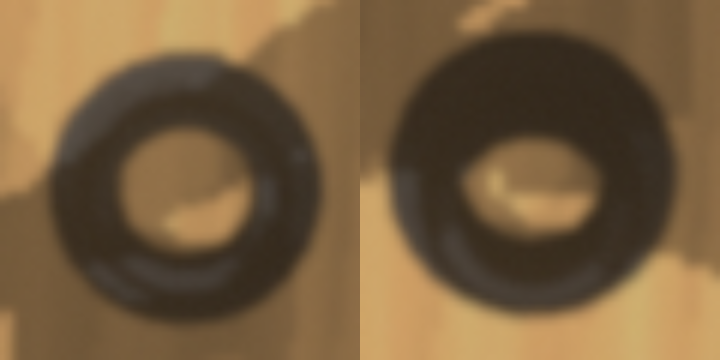

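```bash
python3 - <<'E'
from h import *
import pickle
d1,d2=[pickle.load(open(n+".pkl","rb")) for n in("n1","n2")]
print(tri([ray(d1,256.8,129.3,1),ray(d2,254.8,175.8,1)]))
for d,u,v in((d1,256.8,129.3),(d2,254.8,175.8)): print(plane(d,u,v,5,1),d["pose"][:3,3]-d["tcp"],d["pose"][:3,2])
# expected hole-image extents for height check
for c in([440,355.3],):
  for z in(30,0):
    print(z,[np.round(proj(d,[c[0],c[1]+s*12,z],1)[1],1) for d in(d1,d2) for s in(1,-1)])
E
```

```text
(array([439.35209652, 355.0738761 ,   2.87530207]), [0.1, 0.1])
[439.24489048 355.24336249   5.        ] [  0.17894491  75.09849779 143.30656276] [0.00213143 0.29183478 0.95646637]
[439.43135399 355.58028457   5.        ] [  0.26757906  73.36441945 142.38327877] [0.00178598 0.29245454 0.95627776]
30 [np.float64(119.4), np.float64(142.9), np.float64(169.9), np.float64(194.3)]
0 [np.float64(118.2), np.float64(139.6), np.float64(163.7), np.float64(186.0)]
```

```bash
python3 -m handwheel '0 0 0 0.5 1.5 60 60;0 0 0 0.5 1.5 115 60;0 0 0 0.5 1.5 140 60;0 0 0 0.5 1.5 151 60;0 0 0 0.5 1.5 151 60;0 0 0 0.5 1.5 151 60' 35; python3 -m handwheel '0 0 0 0 0 0 30;0 0 0 0 0 0 30;0 0 0 0 0 0 30;0 0 0 0 0 0 30;0 0 0 0 0 0 30'
```

```text
time: 11.25
tool_pos: [440.7, 356.2, 11.9]
tcp_rot: [179.8, -0.1, 90.0]
ft_force: [-0.5, 0.3, 0.5]
finger_gap: 59.9
grip_force: 0.0
time: 11.88
tool_pos: [440.2, 356.2, 11.5]
tcp_rot: [179.9, -0.1, 90.0]
ft_force: [-0.6, -1.9, 6.4]
finger_gap: 34.1
grip_force: 34.8
```

```bash
python3 -m handwheel '0 0 0 0 0 -40 30;0 0 0 0 0 -100 30;0 0 0 -469 46.5 -112 30;0 0 0 -469 46.5 -112 30;0 0 0 -469 46.5 -112 30;0 0 0 -469 46.5 -112 30;0 0 0 -469 46.5 -112 30;0 0 0 -469 46.5 -112 30';python3 -m handwheel '0 0 0 -157 16 0 30;0 0 0 -157 16 0 30;0 0 0 -157 16 0 30;0 0 0 -157 16 0 30'
```

```text
time: 12.88
tool_pos: [476.3, -19.5, 120.2]
tcp_rot: [179.9, 0.0, 90.0]
ft_force: [0.3, 0.5, 0.9]
finger_gap: 34.2
grip_force: 35.4
time: 13.38
tool_pos: [492.2, -177.0, 119.9]
tcp_rot: [180.0, 0.0, 89.8]
ft_force: [-0.1, 0.4, -1.1]
finger_gap: 34.3
grip_force: 35.4
```

```bash
python3 -m handwheel '0 0 0 62.5 -5 -2 30;0 0 0 62.5 -5 -2 30;0 0 0 62.5 -5 -2 30;0 0 0 62.5 -5 -2 30'; python3 snap.py g4; python3 -c "
import cv2
i=cv2.imread('pics/g4.png')[190:310,180:330]; cv2.imwrite('pics/g4c.png',cv2.resize(i,None,fx=5,fy=5))"
```

```text
time: 13.88
tool_pos: [487.3, -112.3, 121.6]
tcp_rot: [180.0, 0.0, 90.0]
ft_force: [0.3, 0.5, -0.3]
finger_gap: 34.2
grip_force: 35.4
```

View pics/g4c.png

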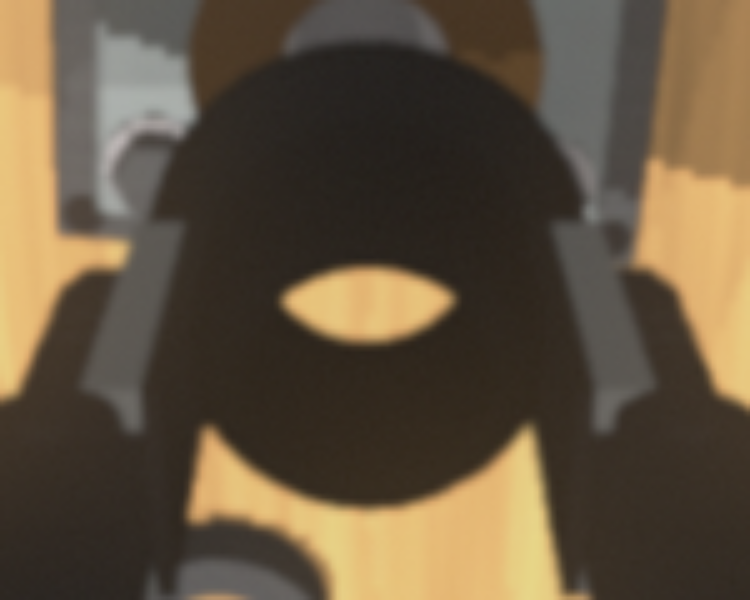

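```bash
python3 - <<'E'
from h import *
import pickle
d=pickle.load(open("g4.pkl","rb")); c=d["pose"][:3,3]; t=c[2]-143.3; print(c,d["tcp"],c-[0.3,72.8,143.3])
for v,z,o in((243,18.5,12),(259,-11.5,-12),(198.3,-5.5,25)): p=plane(d,253.6,v,t+z,1); print(p-[0,o,0])
E
```

```text
[487.70042276 -38.99242262 265.01301135] [ 487.21113522 -112.49186883  121.4812037 ] [ 487.40042276 -111.79242262  121.71301135]
[ 487.94898542 -112.81484679  140.21301135]
[ 488.01107915 -114.34544018  110.21301135]
[ 487.9935646  -111.59062376  116.21301135]
```

```bash
python3 -m handwheel '0 0 0 1.3 -1.2 5 30;0 0 0 1.3 -1.2 18 30;0 0 0 1.3 -1.2 28 30;0 0 0 1.3 -1.2 38 30;0 0 0 1.3 -1.2 38 30'; python3 snap.py g5; python3 -c "
import cv2
i=cv2.imread('pics/g5.png')[190:310,180:330]; cv2.imwrite('pics/g5c.png',cv2.resize(i,None,fx=5,fy=5))"
```

```text
time: 14.55
tool_pos: [484.9, -110.5, 81.9]
tcp_rot: [-179.9, -0.0, 90.0]
ft_force: [-0.8, -0.5, -1.5]
finger_gap: 33.8
grip_force: 35.4
```

View pics/g5c.png

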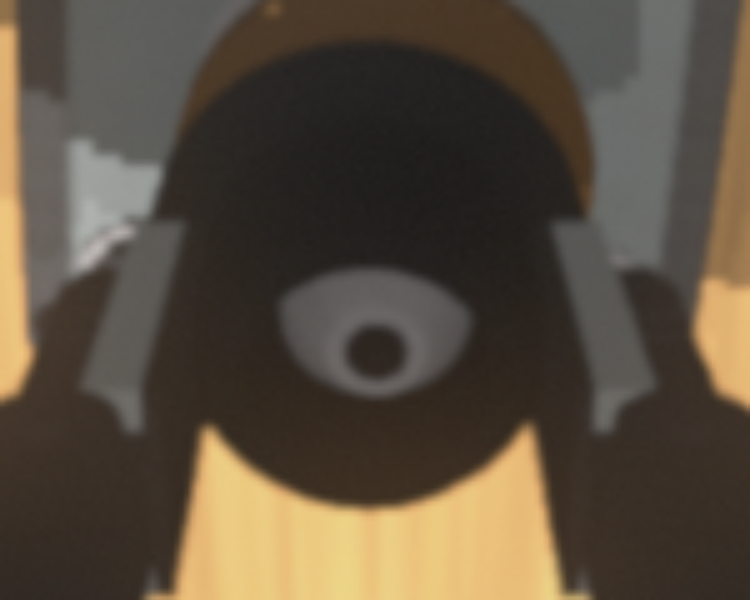

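The axle tip shows inside the bearing's hole, nearly centred, at about (255,260). I carry on down.

```bash
python3 -m handwheel '0 0 0 0 0.6 10 30;0 0 0 0 0.6 18 30;0 0 0 0 0.6 23 30;0 0 0 0 0.6 24 30;0 0 0 0 0.6 24 30';  python3 -m handwheel '0 0 0 0 0 1 30;0 0 0 0 0 2 30;0 0 0 0 0 2 30'
```

```text
time: 15.22
tool_pos: [486.6, -110.8, 59.4]
tcp_rot: [180.0, 0.0, 90.0]
ft_force: [-0.2, -0.5, -0.1]
finger_gap: 34.3
grip_force: 35.4
time: 15.6
tool_pos: [486.5, -110.8, 57.3]
tcp_rot: [-180.0, -0.0, 90.0]
ft_force: [-0.5, -0.2, -0.8]
finger_gap: 34.2
grip_force: 35.4
```

```bash
python3 -m handwheel '0 0 0 0 0 1 30;0 0 0 0 0 1 30';  python3 -m handwheel '0 0 0 0 0 1 30;0 0 0 0 0 1 30'
```

```text
time: 15.85
tool_pos: [486.6, -110.8, 56.5]
tcp_rot: [180.0, 0.0, 90.0]
ft_force: [-0.2, -0.2, 0.9]
finger_gap: 34.0
grip_force: 35.4
time: 16.1
tool_pos: [486.7, -110.8, 56.4]
tcp_rot: [180.0, 0.0, 90.0]
ft_force: [-5.9, 1.1, 10.6]
finger_gap: 34.4
grip_force: 36.4
```

```bash
python3 -m handwheel '0 0 0 0 0 0 60;0 0 0 0 0 0 60;0 0 0 0 0 -60 60;0 0 0 0 0 -120 60;0 0 0 0 0 -135 60;0 0 0 0 0 -135 60;0 0 0 0 0 -135 60'; python3 snap.py p2
python3 -m handwheel '0 0 0 305 -28 0 78;0 0 0 305 -28 0 78;0 0 0 305 -28 0 78;0 0 0 305 -28 0 78;0 0 0 305 -28 0 78;0 0 0 305 -28 0 78;0 0 0 305 -28 0 78';python3 snap.py q1
python3 -m handwheel '0 0 0 50 0 20 78;0 0 0 50 0 20 78;0 0 0 50 0 20 78'; python3 snap.py q2
python3 -c "
import cv2,numpy as np
z=lambda n,x,y,w,h,f:cv2.resize(cv2.imread(f'pics/{n}.png')[y:y+h,x:x+w],None,fx=f,fy=f)
cv2.imwrite('pics/m6.png',np.hstack([z('p2',210,140,80,100,5),z('q1',200,90,100,125,4),]));cv2.imwrite('pics/m7.png',z('q2',200,140,100,125,4))
a=cv2.imread('pics/m6.png');b=cv2.imread('pics/m7.png');cv2.imwrite('pics/m8.png',cv2.resize(np.hstack([a,b]),(792,330)))"
```

```text
time: 16.98
tool_pos: [485.3, -110.4, 188.0]
tcp_rot: [-179.8, -0.1, 90.0]
ft_force: [0.1, -0.4, 0.0]
finger_gap: 59.9
grip_force: 0.0
time: 17.9
tool_pos: [457.6, 193.9, 188.7]
tcp_rot: [-179.8, 0.1, 90.1]
ft_force: [0.6, 0.4, 0.5]
finger_gap: 78.0
grip_force: 0.0
time: 18.32
tool_pos: [458.7, 242.8, 169.9]
tcp_rot: [-180.0, 0.1, 89.9]
ft_force: [0.3, -0.0, -0.1]
finger_gap: 78.0
grip_force: 0.0
```

View pics/m8.png

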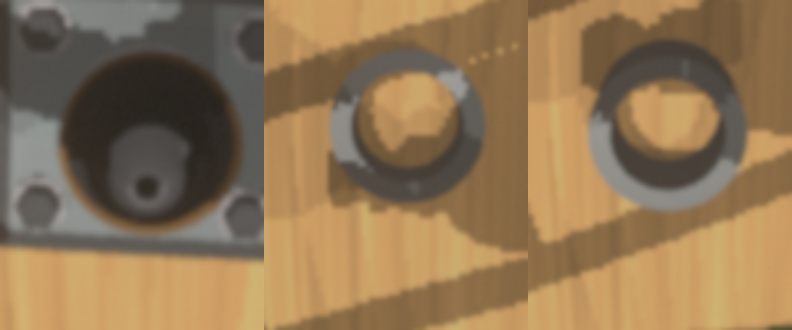

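The left crop shows the bearing seated concentrically on the washer. The other two show the roller's top ring centred at about (254.5,137.2) in q1 and (253,190) in q2.

```bash
python3 - <<'E'
from h import *
import pickle
d1,d2=[pickle.load(open(n+".pkl","rb")) for n in("q1","q2")]
print(tri([ray(d1,254.5,137.2,1),ray(d2,253.,190,1)]))
for d,u,v in((d1,254.5,137.2),(d2,253,190)):
    p=plane(d,u,v,40,1); print(p,d["tcp"],[proj(d,p+np.array(o),1).round(1) for o in([29,0,0],[-29,0,0],[0,29,0],[0,-29,0])])
E
```

```text
(array([458.98130991, 236.24466673,  37.58664884]), [0.0, 0.0])
[459.0254017  236.49823962  40.        ] [457.99545847 193.27286488 188.99853102] [array([283.9, 137.4]), array([225. , 137.3]), array([254.5, 107.8]), array([254.5, 166. ])]
[458.93633913 236.94554903  40.        ] [458.94137979 242.8033136  170.39792464] [array([283.2, 190. ]), array([222.8, 190.1]), array([252.9, 160.2]), array([253.1, 218.2])]
```

```bash
python3 -m handwheel '0 0 0 -6.2 0.2 60 78;0 0 0 -6.2 0.2 115 78;0 0 0 -6.2 0.2 150 78;0 0 0 -6.2 0.2 161 78;0 0 0 -6.2 0.2 161 78;0 0 0 -6.2 0.2 161 78' 70; python3 -m handwheel '0 0 0 0 0 0 50;0 0 0 0 0 0 50;0 0 0 0 0 0 50;0 0 0 0 0 0 50;0 0 0 0 0 0 50'; python3 -m handwheel '0 0 0 0 0 -30 50;0 0 0 0 0 -90 50;0 0 0 0 0 -130 50;0 0 0 0 0 -130 50;0 0 0 0 0 -130 50'
```

```text
time: 19.12
tool_pos: [460.6, 238.5, 11.6]
tcp_rot: [179.8, -0.1, 90.0]
ft_force: [-0.2, 0.8, -0.3]
finger_gap: 78.3
grip_force: 0.0
time: 19.75
tool_pos: [460.0, 238.6, 11.7]
tcp_rot: [179.9, -0.1, 90.0]
ft_force: [-5.3, -1.7, 12.0]
finger_gap: 56.5
grip_force: 72.7
time: 20.38
tool_pos: [458.0, 237.8, 138.3]
tcp_rot: [-179.9, 0.0, 90.0]
ft_force: [-0.5, -0.9, -4.5]
finger_gap: 56.2
grip_force: 76.2
```

```bash
python3 snap.py g6; cat > hole.py <<'E'
import sys,pickle
from h import *
n,rad,zt,zb=sys.argv[1],*map(float,sys.argv[2:5])
d=pickle.load(open(n+".pkl","rb")); hsv=cv2.cvtColor(d["pixels"],cv2.COLOR_BGR2HSV)
c=d["pose"][:3,3]; t=c[2]-143.3
x=253
print("col253 S",hsv[200:300:4,x,1].tolist()); print("V",hsv[200:300:4,x,2].tolist())
m=((hsv[...,1]>85)&(hsv[...,2]>70)).astype(np.uint8)
k,l,st,ce=cv2.connectedComponentsWithStats(m)
for i in range(1,k):
    if st[i,4]>30 and abs(ce[i][0]-253)<40 and 190<ce[i][1]<310:
        xs=np.where(l[:,253]==i)[0]
        print(st[i],ce[i].round(1)); 
        if len(xs):
            u=st[i,0]+st[i,2]/2-.5
            print(" c from top rim",plane(d,u,xs.min()-.5,t+zt,1)-[0,rad,0]," from bottom rim",plane(d,u,xs.max()+.5,t+zb,1)+[0,rad,0])
print("cam",c,"tcp",d["tcp"])
E
python3 hole.py g6 21 28.3 -11.7
```

```text
col253 S [42, 45, 45, 39, 42, 38, 26, 25, 28, 25, 123, 126, 126, 126, 126, 126, 128, 127, 129, 100, 36, 33, 27, 26, 23]
V [73, 73, 74, 72, 73, 73, 80, 81, 82, 82, 153, 219, 220, 220, 221, 220, 219, 219, 220, 123, 70, 69, 67, 68, 66]
[ 218  239   71   38 1995] [253.2 256.8]
 c from top rim [458.4811341  235.30710759 166.81447964]  from bottom rim [458.39906788 232.19254583 126.81447964]
cam [458.67709804 311.13814669 281.81447964] tcp [457.42818312 237.60526807 137.47598247]
```

```bash
python3 - <<'E'
from h import *
import pickle
d=pickle.load(open("g6.pkl","rb")); hsv=cv2.cvtColor(d["pixels"],cv2.COLOR_BGR2HSV); c=d["pose"][:3,3]; t=c[2]-143.3
for a,b in((170,204),(218,228),(234,242),(274,330)):
    print(a,[(int(hsv[i,253,1]),int(hsv[i,253,2])) for i in range(a,b)])
f=lambda z,o:round(float(proj(d,[458.4,c[1]-75.8+o,t+z],1)[1]),1)  # centre = cam y-75.8 -> 235.3
for nm,z,o in(("bot out +y",-11.7,29),("top out +y",28.3,29),("top in +y",28.3,21),("bot in -y",-11.7,-21),("top in -y",28.3,-21),("top out -y",28.3,-29)): print(nm,f(z,o))
E
```

```text
170 [(127, 130), (125, 129), (126, 130), (127, 129), (126, 128), (125, 129), (127, 129), (126, 130), (125, 133), (125, 133), (125, 133), (124, 134), (124, 132), (125, 133), (125, 133), (124, 134), (123, 135), (124, 136), (126, 138), (125, 145), (126, 152), (125, 157), (125, 153), (116, 138), (96, 109), (65, 83), (48, 74), (41, 74), (45, 74), (45, 74), (42, 73), (45, 74), (42, 73), (42, 73)]
218 [(39, 72), (42, 73), (38, 73), (34, 75), (29, 79), (25, 81), (26, 80), (25, 82), (25, 81), (25, 82)]
234 [(25, 81), (25, 82), (25, 82), (30, 84), (71, 104), (110, 135), (123, 153), (128, 171)]
274 [(129, 215), (120, 180), (100, 123), (54, 80), (33, 69), (36, 70), (36, 70), (36, 70), (33, 70), (33, 70), (33, 69), (26, 69), (30, 69), (33, 69), (27, 67), (30, 68), (27, 67), (27, 67), (26, 68), (23, 67), (23, 66), (23, 67), (23, 66), (20, 65), (23, 67), (23, 67), (20, 65), (23, 66), (20, 65), (20, 65), (20, 64), (20, 64), (20, 65), (20, 65), (16, 64), (12, 63), (16, 64), (16, 63), (16, 63), (8, 63), (8, 67), (6, 79), (3, 85), (3, 88), (3, 88), (3, 95), (2, 111), (4, 124), (4, 128), (4, 129), (2, 131), (6, 132), (45, 143), (121, 158), (176, 165), (184, 165)]
bot out +y 193.4
top out +y 221.1
top in +y 238.4
bot in -y 272.2
top in -y 314.2
top out -y 325.9
```

```bash
python3 -m handwheel '0 0 0 -346 28.3 10 50;0 0 0 -346 28.3 10 50;0 0 0 -346 28.3 10 50;0 0 0 -346 28.3 10 50;0 0 0 -346 28.3 10 50;0 0 0 -346 28.3 10 50;0 0 0 -346 28.3 10 50;0 0 0 -346 28.3 10 50'; python3 snap.py g7; python3 hole.py g7 21 28.3 -11.7; python3 - <<'E'
from h import *
import pickle
d=pickle.load(open("g7.pkl","rb")); hsv=cv2.cvtColor(d["pixels"],cv2.COLOR_BGR2HSV); c=d["pose"][:3,3]; t=c[2]-143.3
print(c,t); print([int(v) for v in hsv[214:246,253,2]]); print([int(v) for v in hsv[308:332,253,2]])
f=lambda z,o:round(float(proj(d,[486.7,-111.3+o,t+z],1)[1]),1)
print([f(28.3,o) for o in(29,21,-21,-29)], proj(d,[486.7,-111.3,95],1))
row=hsv[250,:,2]; print([int(v) for v in row[195:312:1]])
E
```

```text
time: 21.42
tool_pos: [485.8, -107.2, 127.6]
tcp_rot: [-179.8, -0.1, 90.0]
ft_force: [-0.5, 0.2, -4.0]
finger_gap: 56.4
grip_force: 76.2
col253 S [8, 8, 11, 15, 15, 18, 13, 13, 15, 18, 14, 126, 125, 125, 124, 125, 125, 124, 123, 101, 38, 35, 28, 25, 25]
V [66, 66, 67, 68, 68, 71, 81, 81, 83, 84, 93, 223, 226, 226, 227, 227, 227, 227, 228, 129, 74, 73, 72, 71, 70]
[ 218  242   71   35 1897] [252.9 257.6]
 c from top rim [ 486.33936485 -111.65677096  156.18131617]  from bottom rim [ 486.15300008 -112.71213735  116.18131617]
cam [486.79613615 -34.19166012 271.18131617] tcp [ 486.1004853  -106.87766304  127.97195844]
[486.79613615 -34.19166012 271.18131617] 127.88131616739832
[68, 67, 68, 68, 69, 69, 71, 73, 79, 81, 81, 81, 81, 82, 81, 82, 83, 82, 83, 83, 84, 83, 84, 82, 82, 84, 93, 104, 142, 198, 223, 226]
[69, 68, 68, 67, 68, 67, 73, 84, 91, 93, 92, 92, 92, 91, 91, 92, 90, 99, 152, 215, 228, 228, 218, 162]
[224.6, 241.8, 316.8, 328.4] [253.91863396 229.45576464]
[64, 73, 82, 87, 87, 88, 87, 88, 86, 86, 86, 86, 87, 85, 85, 86, 87, 85, 85, 85, 85, 85, 86, 97, 123, 156, 191, 215, 224, 228, 229, 229, 230, 229, 229, 229, 229, 229, 229, 229, 229, 229, 229, 229, 229, 229, 229, 229, 229, 229, 229, 229, 229, 229, 229, 229, 229, 228, 226, 226, 226, 228, 229, 229, 229, 228, 228, 228, 229, 229, 229, 229, 229, 229, 229, 229, 229, 229, 229, 229, 229, 229, 229, 227, 226, 225, 226, 227, 227, 223, 210, 182, 143, 105, 86, 83, 83, 84, 84, 83, 84, 83, 84, 84, 83, 84, 84, 83, 84, 84, 84, 84, 83, 83, 81, 70, 61]
```

```bash
python3 -m handwheel '0 0 0 -1 0.4 10 50;0 0 0 -1 0.4 25 50;0 0 0 -1 0.4 35 50;0 0 0 -1 0.4 41 50;0 0 0 -1 0.4 45 50;0 0 0 -1 0.4 48 50;0 0 0 -1 0.4 48 50'; python3 -m handwheel '0 0 0 0 0 3 50;0 0 0 0 0 6 50;0 0 0 0 0 9 50;0 0 0 0 0 12 50;0 0 0 0 0 12 50'
```

```text
time: 22.35
tool_pos: [487.4, -109.0, 81.4]
tcp_rot: [180.0, 0.0, 90.0]
ft_force: [-0.7, -0.1, -2.8]
finger_gap: 56.2
grip_force: 76.2
time: 22.98
tool_pos: [487.1, -108.9, 68.9]
tcp_rot: [-180.0, -0.0, 90.0]
ft_force: [-1.2, 0.8, -3.3]
finger_gap: 56.7
grip_force: 76.2
```

Past the sleeve top with no contact (underside at about 57 mm). I step the last 6 mm.

```bash
python3 -m handwheel '0 0 0 0 0 2 50;0 0 0 0 0 4 50;0 0 0 0 0 4 50'; python3 -m handwheel '0 0 0 0 0 1 50;0 0 0 0 0 2 50;0 0 0 0 0 2 50'; python3 -m handwheel '0 0 0 0 0 1 50;0 0 0 0 0 1 50'
```

```text
time: 23.35
tool_pos: [487.2, -108.9, 65.1]
tcp_rot: [-180.0, -0.0, 90.0]
ft_force: [0.3, 0.2, -3.5]
finger_gap: 56.5
grip_force: 76.2
time: 23.72
tool_pos: [487.3, -109.0, 63.3]
tcp_rot: [-180.0, -0.0, 90.0]
ft_force: [-0.1, 2.0, -3.5]
finger_gap: 56.1
grip_force: 76.2
time: 23.98
tool_pos: [487.5, -109.1, 62.8]
tcp_rot: [180.0, 0.0, 90.0]
ft_force: [-3.0, 0.1, 2.6]
finger_gap: 56.2
grip_force: 76.7
```

```bash
python3 -m handwheel '0 0 0 0 0 0 78;0 0 0 0 0 0 78;0 0 0 0 0 -60 78;0 0 0 0 0 -120 78;0 0 0 0 0 -135 78;0 0 0 0 0 -135 78;0 0 0 0 0 -135 78'; python3 snap.py p3
python3 -m handwheel '0 0 0 -215 77 0 78;0 0 0 -215 77 0 78;0 0 0 -215 77 0 78;0 0 0 -215 77 0 78;0 0 0 -215 77 0 78;0 0 0 -215 77 0 78';python3 snap.py r1
python3 -m handwheel '0 0 0 -50 0 30 78;0 0 0 -50 0 30 78;0 0 0 -50 0 30 78'; python3 snap.py r2
python3 - <<'E'
from h import *
import pickle
R=[]
for n in("r1","r2"):
    d=pickle.load(open(n+".pkl","rb")); S=cv2.cvtColor(d["pixels"],cv2.COLOR_BGR2HSV)[...,1]
    x,y=proj(d,[564.3,-378,18],1)
    cs,_=cv2.findContours((S<60).astype(np.uint8),cv2.RETR_EXTERNAL,cv2.CHAIN_APPROX_NONE)
    c=min((k for k in cs if cv2.contourArea(k)>300),key=lambda k:np.hypot(*(k.reshape(-1,2).mean(0)-[x,y])))
    e=cv2.fitEllipse(cv2.convexHull(c)); print(n,(x,y),e,plane(d,*e[0],15,1),d["tcp"]); R.append(ray(d,*e[0],1))
print(tri(R))
d=pickle.load(open("p3.pkl","rb")); hsv=cv2.cvtColor(d["pixels"],cv2.COLOR_BGR2HSV)
f=lambda x,y,z:proj(d,[486.7+x,-111.3+y,z],1).round(1)
print("roller exp",[f(0,o,91) for o in(29,21,-21,-29)],[f(o,0,91) for o in(29,21,-21,-29)])
u,v=f(0,0,91).astype(int); print(u,v,"col",[int(q) for q in hsv[v-36:v+37,u,2]]);print("row",[int(q) for q in hsv[v,u-42:u+43,2]])
E
```

```text
time: 24.85
tool_pos: [486.3, -108.6, 195.1]
tcp_rot: [-179.8, -0.1, 90.0]
ft_force: [-0.3, 0.1, -0.0]
finger_gap: 78.1
grip_force: 0.0
time: 25.65
tool_pos: [563.5, -323.1, 195.2]
tcp_rot: [-179.8, -0.1, 90.0]
ft_force: [0.6, 0.6, 0.1]
finger_gap: 77.8
grip_force: 0.0
time: 26.08
tool_pos: [564.4, -372.7, 167.3]
tcp_rot: [-180.0, -0.0, 90.0]
ft_force: [0.2, -0.6, -0.2]
finger_gap: 78.0
grip_force: 0.0
r1 (np.float64(253.82903554343054), np.float64(219.74448355491114)) ((253.90089416503906, 218.53201293945312), (50.951908111572266, 52.88092803955078), 86.07097625732422) [ 564.38246194 -377.66742814   15.        ] [ 563.78248529 -322.74013101  195.85991773]
r2 (np.float64(252.60498519980106), np.float64(184.4056261529898)) ((252.57864379882812, 183.53253173828125), (59.188716888427734, 59.747257232666016), 85.94136047363281) [ 564.26721532 -377.87303947   15.        ] [ 564.86229221 -372.71017159  168.18077198]
(array([ 564.32300353, -378.29011696,   13.42053648]), [0.1, 0.1])
roller exp [array([253.4, 162.2]), array([253.4, 171.4]), array([253.4, 217.4]), array([253.4, 225.7])] [array([286.5, 195. ]), array([277.4, 195. ]), array([229.3, 194.9]), array([220.2, 194.9])]
253 194 col [61, 61, 61, 61, 63, 65, 68, 70, 69, 69, 69, 69, 68, 65, 55, 44, 42, 41, 45, 50, 64, 72, 75, 75, 75, 76, 77, 78, 78, 79, 80, 82, 86, 88, 82, 65, 51, 49, 50, 49, 57, 75, 93, 97, 89, 77, 69, 62, 60, 59, 63, 66, 67, 66, 68, 68, 68, 68, 72, 88, 113, 131, 137, 137, 137, 136, 137, 144, 167, 187, 197, 199, 200]
row [99, 114, 133, 142, 142, 142, 144, 143, 134, 121, 108, 91, 79, 75, 74, 75, 75, 75, 75, 71, 69, 66, 64, 62, 59, 53, 50, 49, 51, 51, 55, 64, 73, 79, 80, 85, 93, 99, 94, 78, 62, 54, 51, 56, 70, 88, 101, 101, 93, 87, 83, 80, 75, 65, 52, 46, 47, 48, 47, 46, 45, 48, 50, 56, 60, 59, 60, 66, 77, 86, 90, 89, 89, 90, 90, 90, 91, 93, 93, 91, 87, 81, 74, 69, 68]
```

```bash
python3 -m handwheel '0 0 0 -5.3 -0.3 60 78;0 0 0 -5.3 -0.3 115 78;0 0 0 -5.3 -0.3 150 78;0 0 0 -5.3 -0.3 162 78;0 0 0 -5.3 -0.3 163 78;0 0 0 -5.3 -0.3 163 78' 45; python3 -m handwheel '0 0 0 0 0 0 56;0 0 0 0 0 0 56;0 0 0 0 0 0 56;0 0 0 0 0 0 56;0 0 0 0 0 0 56'; python3 -m handwheel '0 0 0 0 0 -30 56;0 0 0 0 0 -90 56;0 0 0 0 0 -130 56;0 0 0 0 0 -130 56;0 0 0 0 0 -130 56'
```

```text
time: 26.88
tool_pos: [565.8, -380.1, 7.2]
tcp_rot: [179.8, 0.1, 90.0]
ft_force: [0.2, 0.0, 0.3]
finger_gap: 77.7
grip_force: 0.0
time: 27.5
tool_pos: [565.6, -380.3, 7.5]
tcp_rot: [179.8, 0.1, 90.0]
ft_force: [-2.0, 2.8, 8.8]
finger_gap: 59.4
grip_force: 46.7
time: 28.12
tool_pos: [563.9, -379.2, 134.3]
tcp_rot: [180.0, 0.0, 90.0]
ft_force: [-0.1, 0.9, -1.1]
finger_gap: 59.3
grip_force: 49.1
```

```bash
python3 snap.py g8; cat > held.py <<'E'
import sys,pickle
from h import *
d=pickle.load(open(sys.argv[1]+".pkl","rb")); hsv=cv2.cvtColor(d["pixels"],cv2.COLOR_BGR2HSV); c=d["pose"][:3,3]; t=c[2]-143.3
cx,cy=float(sys.argv[2]),float(sys.argv[3])
print("cam",c,"tcp",d["tcp"])
f=lambda x,y,z:proj(d,[cx+x,cy+y,t+z],1).round(1)
print("exp rows top out/in + - ",[f(0,o,12.5)[1] for o in(31,14,-14,-31)],"rim low +y",f(0,31,2.5)[1],"bottom in -y",f(0,-14,-7.5)[1],"cols",[f(o,0,12.5)[0] for o in(-31,-14,14,31)])
u,v=f(0,0,12.5).round().astype(int)
for k in(1,2): print("col",u,v-55,[int(q) for q in hsv[v-55:v+56,u,k]])
print("row",v,u-45,[int(q) for q in hsv[v,u-45:u+46,1]])
E
python3 held.py g8 563.9 -379.2
```

```text
cam [ 564.43875125 -305.95081093  277.7624885 ] tcp [ 563.35332156 -378.72319307  132.98256013]
exp rows top out/in + -  [np.float64(199.2), np.float64(232.8), np.float64(281.2), np.float64(306.4)] rim low +y 193.0 bottom in -y 262.3 cols [np.float64(191.1), np.float64(224.2), np.float64(280.0), np.float64(313.2)]
col 252 203 [21, 19, 19, 21, 21, 21, 19, 21, 19, 23, 19, 19, 21, 19, 21, 19, 21, 19, 21, 21, 19, 21, 19, 21, 21, 51, 91, 118, 125, 128, 126, 126, 126, 128, 126, 127, 126, 126, 127, 126, 127, 126, 126, 126, 126, 126, 127, 127, 126, 126, 127, 126, 126, 126, 127, 124, 110, 78, 36, 27, 22, 25, 24, 24, 24, 25, 27, 27, 25, 27, 27, 27, 25, 25, 27, 25, 21, 21, 23, 21, 23, 21, 23, 21, 22, 19, 18, 20, 19, 19, 17, 17, 17, 17, 19, 18, 15, 18, 45, 89, 118, 124, 121, 123, 123, 124, 124, 124, 124, 127, 127]
col 252 203 [109, 109, 108, 109, 107, 107, 107, 108, 108, 109, 108, 108, 108, 107, 109, 108, 109, 108, 109, 109, 107, 108, 107, 107, 108, 125, 159, 188, 202, 204, 204, 206, 204, 205, 204, 205, 205, 204, 205, 204, 205, 204, 204, 204, 205, 204, 205, 205, 204, 205, 205, 205, 205, 204, 205, 197, 169, 127, 99, 94, 93, 93, 94, 95, 95, 93, 93, 93, 93, 93, 93, 93, 92, 93, 96, 102, 108, 110, 110, 109, 110, 110, 110, 111, 115, 122, 128, 130, 132, 133, 133, 134, 134, 134, 135, 154, 183, 193, 192, 197, 203, 204, 204, 204, 204, 204, 204, 204, 204, 199, 191]
row 258 207 [23, 23, 23, 23, 21, 21, 23, 21, 19, 21, 21, 21, 21, 19, 21, 19, 18, 19, 22, 24, 23, 29, 26, 26, 28, 28, 25, 28, 23, 22, 25, 22, 25, 32, 49, 69, 88, 102, 110, 113, 116, 118, 120, 122, 124, 124, 124, 124, 125, 124, 122, 116, 114, 110, 103, 94, 82, 64, 45, 32, 28, 25, 25, 25, 28, 28, 28, 25, 25, 25, 26, 29, 26, 22, 20, 21, 21, 21, 21, 21, 19, 19, 21, 21, 19, 21, 19, 21, 19, 19, 21]
```

```bash
python3 -m handwheel '0 0 0 265.9 -77.8 10 56;0 0 0 265.9 -77.8 10 56;0 0 0 265.9 -77.8 10 56;0 0 0 265.9 -77.8 10 56;0 0 0 265.9 -77.8 10 56;0 0 0 265.9 -77.8 10 56;0 0 0 265.9 -77.8 10 56'; python3 snap.py g9; python3 held.py g9 486.7 -111.3
```

```text
time: 29.05
tool_pos: [485.9, -113.7, 123.5]
tcp_rot: [-179.9, -0.0, 90.0]
ft_force: [0.8, -0.7, -1.6]
finger_gap: 59.4
grip_force: 49.1
cam [486.62161706 -40.43548911 266.9722038 ] tcp [ 486.16227342 -114.04490712  123.72145937]
exp rows top out/in + -  [np.float64(194.3), np.float64(228.3), np.float64(277.5), np.float64(303.1)] rim low +y 188.4 bottom in -y 258.8 cols [np.float64(192.2), np.float64(225.6), np.float64(281.7), np.float64(315.1)]
col 254 199 [11, 9, 11, 11, 11, 9, 11, 13, 9, 11, 11, 11, 11, 13, 13, 13, 11, 11, 11, 11, 11, 13, 11, 13, 13, 11, 11, 13, 11, 11, 10, 12, 15, 10, 10, 9, 8, 4, 0, 4, 0, 8, 4, 4, 8, 8, 8, 8, 4, 8, 8, 7, 3, 3, 3, 3, 3, 3, 3, 0, 8, 13, 16, 13, 16, 16, 13, 15, 15, 13, 16, 16, 18, 18, 13, 16, 18, 21, 18, 17, 15, 15, 17, 17, 15, 17, 15, 16, 17, 14, 16, 16, 14, 16, 18, 16, 17, 16, 16, 16, 17, 24, 60, 102, 121, 123, 123, 124, 124, 123, 123]
col 254 199 [112, 111, 113, 115, 115, 116, 116, 116, 115, 115, 114, 115, 115, 116, 116, 117, 116, 116, 116, 116, 116, 117, 117, 117, 116, 115, 115, 114, 114, 112, 103, 87, 70, 53, 51, 57, 63, 65, 64, 64, 64, 65, 65, 64, 66, 65, 66, 65, 64, 66, 66, 71, 74, 75, 76, 76, 77, 83, 91, 96, 98, 99, 98, 98, 97, 98, 99, 99, 99, 97, 98, 98, 99, 98, 98, 97, 97, 98, 101, 108, 116, 118, 119, 118, 118, 118, 121, 131, 139, 142, 144, 146, 145, 145, 145, 146, 147, 147, 148, 147, 147, 148, 165, 197, 217, 220, 221, 220, 220, 221, 221]
row 254 209 [17, 17, 17, 17, 17, 17, 17, 17, 15, 15, 17, 15, 15, 15, 15, 13, 14, 16, 14, 17, 16, 16, 16, 14, 14, 13, 13, 7, 5, 2, 6, 6, 3, 0, 3, 3, 3, 3, 0, 3, 3, 0, 3, 0, 3, 3, 3, 3, 7, 3, 7, 0, 3, 3, 3, 3, 3, 3, 6, 6, 8, 11, 14, 14, 14, 14, 16, 14, 16, 14, 14, 16, 18, 14, 15, 15, 15, 15, 15, 13, 15, 15, 15, 15, 15, 15, 15, 15, 17, 15, 17]
```

```bash
python3 -m handwheel '0 0 0 -0.2 0.4 10 56;0 0 0 -0.2 0.4 18 56;0 0 0 -0.2 0.4 24 56;0 0 0 -0.2 0.4 28 56;0 0 0 -0.2 0.4 30 56;0 0 0 -0.2 0.4 30 56'; python3 -m handwheel '0 0 0 0 0 2 56;0 0 0 0 0 3 56;0 0 0 0 0 3 56';python3 -m handwheel '0 0 0 0 0 1 56;0 0 0 0 0 1 56'
```

```text
time: 29.85
tool_pos: [486.7, -113.5, 94.4]
tcp_rot: [180.0, -0.0, 90.0]
ft_force: [0.0, 0.4, -0.7]
finger_gap: 59.1
grip_force: 49.1
time: 30.22
tool_pos: [486.6, -113.6, 91.3]
tcp_rot: [-180.0, -0.0, 90.0]
ft_force: [0.0, 0.4, -0.9]
finger_gap: 59.1
grip_force: 49.1
time: 30.48
tool_pos: [486.6, -113.5, 90.3]
tcp_rot: [-180.0, -0.0, 90.0]
ft_force: [0.9, 0.0, -0.7]
finger_gap: 59.5
grip_force: 49.1
```

```bash
python3 -m handwheel '0 0 0 0 0 1 56;0 0 0 0 0 1 56'; python3 -m handwheel '0 0 0 0 0 1 56;0 0 0 0 0 1 56'
```

```text
time: 30.72
tool_pos: [486.6, -113.5, 89.2]
tcp_rot: [-180.0, -0.0, 90.0]
ft_force: [0.8, 0.5, -2.7]
finger_gap: 59.3
grip_force: 49.1
time: 30.98
tool_pos: [486.9, -113.6, 88.6]
tcp_rot: [180.0, 0.0, 90.0]
ft_force: [-0.5, 0.9, 0.6]
finger_gap: 59.2
grip_force: 49.4
```

```bash
python3 -m handwheel '0 0 0 0 0 0.6 56;0 0 0 0 0 0.6 56'; python3 -m handwheel '0 0 0 0 0 0 78;0 0 0 0 0 0 78;0 0 0 0 0 0 78;0 0 0 0 0 -60 78;0 0 0 0 0 -110 78;0 0 0 0 0 -110 78;0 0 0 0 0 -110 78'; python3 snap.py p4
python3 -m handwheel '0 0 0 50 0 0 78;0 0 0 50 0 0 78;0 0 0 50 0 0 78'; python3 snap.py p5
python3 - <<'E'
from h import *
import pickle
for n in("p4","p5"):
    d=pickle.load(open(n+".pkl","rb")); hsv=cv2.cvtColor(d["pixels"],cv2.COLOR_BGR2HSV)
    f=lambda x,y,z:proj(d,[486.7+x,-111.3+y,z],1).round(1)
    print(n,d["tcp"],"z101 rows",[f(0,o,101)[1] for o in(31,14,-14,-31)],"cols",[f(o,0,101)[0] for o in(-31,-14,14,31)],"z104 rows",[f(0,o,104)[1] for o in(31,14,-14,-31)])
    u,v=f(0,0,101).round().astype(int)
    print("col",u,v-42,[int(q) for q in hsv[v-42:v+43,u,2]]);print("row",v,u-45,[int(q) for q in hsv[v,u-45:u+46,2]])
E
```

```text
time: 31.22
tool_pos: [487.0, -113.6, 88.5]
tcp_rot: [180.0, 0.0, 90.0]
ft_force: [-2.7, 0.9, 6.2]
finger_gap: 58.9
grip_force: 49.9
time: 32.1
tool_pos: [486.6, -113.6, 197.4]
tcp_rot: [-180.0, 0.0, 90.0]
ft_force: [0.0, -0.3, -0.9]
finger_gap: 78.0
grip_force: 0.0
time: 32.52
tool_pos: [486.0, -63.5, 196.4]
tcp_rot: [-179.9, -0.0, 90.1]
ft_force: [0.9, 0.4, -0.7]
finger_gap: 78.2
grip_force: 0.0
p4 [ 486.02821121 -113.34593256  196.43798955] z101 rows [np.float64(155.5), np.float64(175.7), np.float64(207.6), np.float64(225.9)] cols [np.float64(216.0), np.float64(236.0), np.float64(269.3), np.float64(289.3)] z104 rows [np.float64(156.1), np.float64(176.6), np.float64(208.8), np.float64(227.3)]
col 253 150 [68, 64, 62, 67, 80, 102, 124, 134, 143, 154, 144, 119, 104, 101, 103, 103, 103, 103, 103, 103, 104, 104, 103, 102, 102, 100, 93, 83, 78, 78, 80, 80, 81, 83, 84, 83, 73, 59, 51, 49, 48, 52, 62, 82, 96, 95, 84, 73, 63, 55, 62, 76, 87, 91, 91, 90, 91, 97, 115, 129, 133, 132, 133, 139, 155, 172, 188, 198, 202, 202, 203, 204, 203, 196, 185, 180, 187, 193, 195, 195, 196, 195, 196, 196, 
[... 887 characters left out ...]
, 107, 108, 119, 143, 148, 119, 85, 69, 68, 73, 91, 126, 140, 115, 86, 87, 94, 97, 98, 98, 98, 97, 96, 99, 124, 166, 194, 202, 203, 202, 202, 203, 203, 203, 203, 204, 204, 202, 197, 195, 198, 203, 203, 203, 204, 204, 204, 203, 205, 203, 204, 204, 204, 203]
row 246 209 [108, 100, 94, 94, 94, 99, 101, 101, 101, 100, 107, 134, 163, 184, 199, 205, 204, 204, 205, 205, 206, 206, 206, 206, 206, 206, 206, 206, 203, 186, 148, 110, 95, 92, 88, 81, 78, 84, 96, 114, 133, 144, 141, 132, 125, 126, 133, 140, 136, 119, 100, 83, 72, 68, 69, 76, 85, 93, 97, 100, 125, 167, 197, 205, 206, 205, 204, 203, 204, 205, 205, 205, 205, 205, 206, 206, 205, 195, 172, 148, 113, 82, 73, 71, 74, 82, 104, 141, 177, 191, 193]
```

The plug's hole and rim edges match a top face at 101 mm within about 1 to 2 px in both views, with the arm clear of the stack. I hand the job in.

```bash
python3 -c "
from bench import workorder; print(workorder.hand_in())"
```

```text
the job is handed in; nothing more can be done
None
```

The belt guide roller is built on the stub axle in the order asked: washer, sound bearing (flange down), roller, plug. Each part touched down within 0.3 mm of its expected height and was let go, the cracked bearing was not touched, and the job was handed in at about 33 s; no verdict was returned.

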